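Set and lock the roll gap of a jeweller's rolling mill

TASK

Set the roll gap of the green rolling mill: turn the black dial on its top clockwise until the white pointer lines up with the middle of the red set tab on the scale. Then turn the blue lock knob clockwise until it clicks over its detent and points at the green dot. Leave the dial on the tab, and leave the brick, the charcoal block and the tin where they are.

Things in the scene. Friction and masses are not known exactly. Their poses are not given: they have to be found in the camera images.
- mill: Green rolling mill fixed to the bench, base 150 x 260 mm, flat top plate 156 (x) x 290 (y) mm, its face 180 mm up; a low crank reaches 75 mm past its +y end. Origin: centre of the underside; y along the rolls, z up. On the top: gap dial at y = +62 mm on a white scale plate (148 mm across, 4 thick), lock knob at y = -78 mm on a dark plate (100 mm across, 4 thick).
- dial (a joint): Angle of the gap dial (rad), stiff by friction, stays where it is left; axis vertical. 0 to 4.2 between its end stops; 0 points to the mill's -x; grows clockwise seen from above.
- dial_grip (a point): Point on the dial's axis at the height to grip, 220 mm above the bench. The dial is a dark steel disc, 96 mm across, 12 thick, with a black upright bar grip across it: 76 mm long, 18 wide, 34 high, its top 10 mm above this point, the disc's face 24 mm below it. The point's x axis runs along the bar; -x is the pointer's direction.
- dial_pointer (a point): Tip of the dial's white pointer (a white stripe along one half of the bar's top and on the disc's rim), 52 mm from the dial's axis, 196 mm above the bench; turns with the dial.
- tab_mark (a point): Middle of the inner edge of the red set tab, a fixed red block 12 mm wide, 20 mm long (radially, outwards from here) and 6 mm high on the white scale plate; 52 mm from the dial's axis, 190 mm above the bench. The dial is set when the pointer's tip is level with this point, seen from above.
- lock (a joint): Angle of the lock knob (rad), axis vertical: 0 open (white stripe points at the red dot), 1.2 locked (at the green dot); grows clockwise seen from above. An over-centre detent half-way (0.6) takes about 0.12 N m to overcome; let go short of it the knob swings back to 0, past it it snaps on to 1.2.
- lock_grip (a point): Point on the lock knob's axis at the height to grip, 220 mm above the bench. The knob is a steel disc, 60 mm across and 12 mm thick, with a blue upright bar grip: 60 mm long, 16 mm wide, 34 mm high, its top 10 mm above this point. The point's +x axis runs along the bar in the direction of its white stripe.
- lock_pointer (a point): Outer end of the white stripe on top of the blue bar, 30 mm from the lock's axis, 230 mm above the bench; turns with the knob.
- locked_dot (a point): Centre of the green dot, 13 mm across, flat on the lock's plate, 41 mm from the lock's axis, 184 mm above the bench. The red dot is a like one 1.2 rad anticlockwise of it.
- brick: Loose terracotta soldering brick, 110 x 75 x 35 mm, with a small silver heart on it. Bystander. Origin: centre of the underside.
- charcoal: Loose black charcoal block, 100 x 70 x 32 mm. Bystander. Origin: centre of the underside.
- tin: Loose open steel tin, 72 mm across, 70 mm high. Bystander. Origin: centre of the underside.

How it is judged:
By the outcome, as a careful person would: the job done as asked, in the order asked, and still so for the second after the job is handed in, with the robot touching nothing.
It also fails if it takes over 59 s, if anything falls off the work surface, if the arm or the gripper's body presses on something with over 40 N, if the wrist force passes 120 N, or if a joint passes its speed limit or range.

ROBOT

A 6-joint arm with a two-finger parallel gripper is mounted at the origin on the work surface. World frame = base frame: x ahead of the robot, y to its left, z up, the work surface at z = 0. Lengths are in mm, angles in rad, forces in N, time in s.
With the tool pointing down it reaches from about 425 to 1125 mm from the base axis. Payload 14.9 kg.
Tool frame: the origin (TCP) lies on the centre line of the jaws, within the pads' length; the fingertips stand 22 mm ahead of it and the grasp point (between the pads) lies 3 mm ahead of it; z points along the fingers, y is the line along which they close (so a half turn about z gives the same grasp; the last joint's range is limited). The gripper opens to 91 mm and grips with 3 to 60 N. Pads are 32 mm wide; open, the fingers measure 118 mm over their backs; the gripper's body (76 mm by 178 mm) begins 60 mm behind the grasp point.
Start: joints at [-1.292, 0.379, 1.734, -0, 1.028, -0.033], TCP at [214.736, -666.263, 235.932] pointing down, gripper open.
Joint ranges: [-2.77, 2.77], [-0.74, 2.19], [0, 2.66], [-1.06, 4.2], [0.31, 2.87], [-3.08, 3.08]. Speed limits (rad/s): [1.89, 1.89, 2.39, 3.14, 3.14, 3.14].

INTERFACE

Orientations are given as a unit quaternion [x, y, z, w].
In Python, from cell import readout, imaging, order gives the robot as it stands.
- The arm moves only by the shell command python3 -m creep 'ROWS'. ROWS is JSON, a list of rows, each an object with "claw": the opening, from -1 (shut) to 1 (fully open); "travel": the shift along the tool's x, y, z in mm, a list of three; "angular": the turn, a rotation vector about the tool's x, y, z in rad, a list of three. A call has exactly 5 rows; each row shifts and turns the commanded pose from where the row before left it, along the tool's axes as they then stand; what a row does not reach is not made up. A row lasts 1/12 s, in which the tool goes at most 41.7 mm and 7.16 degrees, less where a joint would pass 70% of its speed; a pose out of reach is approached as far as the arm can. A call with a gripper value outside its range is refused whole. The fingers move at their own pace and stop on an object; the grip force is fixed at half the most. Time passes only in rows, so rows that do not move let the fingers close, or fill a call up. It gives the time, the measured TCP pose, the force, the opening and the grip force at its end, in the units of the state.
- readout.observe(): the state, without advancing time (a new reading comes with each control period).
- imaging.capture(name): name is "scene" or "side" or "wrist"; returns a dict with "img" (400x640x3 uint8, red, green, blue), "fx", "fy", "cx", "cy" (pixels), "world_to_cam" (4x4, takes a point from world to camera coordinates); the wrist camera has in their place "tool_from_camera" (4x4, takes a point from camera to tool coordinates, whose origin is the TCP and whose axes are the flange's). Camera axes: x right, y down, z forward; pixel columns grow to the right and rows downward; lengths in mm; the calibration is good to about 2 mm. The wrist camera is an equidistant fisheye: a pixel r from the principal point sees the ray r / f radians off the axis. A picture is of the moment at which its call begins: read the wrist's pose just before it. There is no depth.
- order.hand_in(): hands the job in; it is judged then, once.
The state is a dict: "t": time; "joint_pos": joint angles; "dq": joint speeds; "joint_efforts": joint torques, N m; "position": TCP position; "ee_rot": TCP orientation; "contact_force": force on the tool from outside, world axes, zero at the start; "wrist_torque": the same for the moment, N m; "grip_width": finger opening in mm; "gripper_force": force on a finger pad.
Only numpy, scipy, OpenCV 4.12 (cv2) and the standard library are available. Lean on these libraries where they do the work, as an engineer would, in place of code of your own. Each camera call takes 0.05 s, during which the arm holds its last target. There are 200 camera calls.

## Working session

There is one attempt and no reset: what is moved stays moved. The work goes in short steps, Python scripts to look and compute and a shell command to move; the robot and the scene stay as the last step left them, time stands still between calls to the robot, and variables do not carry over. Pictures are saved under pics/ and viewed, at most 10 in all, crops included, and the job is handed in when it is done.

```bash
ls; mkdir -p pics; python3 - <<'E'
from cell import readout, imaging
import cv2,json,pickle
s=readout.observe();print({k:s[k] for k in('t','position','ee_rot','contact_force','grip_width')})
d={}
for n in('scene','side','wrist'):
    c=imaging.capture(n);d[n]=c;cv2.imwrite(f'pics/{n}0.png',c['img'][:,:,::-1])
    print(n,{k:(v if k!='img' else 0) for k,v in c.items()})
pickle.dump((s,d),open('d0.pkl','wb'))
import numpy as np
cv2.imwrite('pics/both0.png',cv2.resize(np.vstack([d['scene']['img'],d['side']['img']])[:,:,::-1],(480,600)))
E
```

```text
pics
{'t': 0.0, 'position': array([ 214.63317043, -665.90620181,  235.28135423]), 'ee_rot': array([ 9.87871967e-01,  1.55269743e-01, -6.86459256e-05, -5.27890056e-04]), 'contact_force': array([ 0.02130305,  0.91773   , -0.23094833]), 'grip_width': 91.00678617174937}
scene {'img': 0, 'fx': 454.5693471299695, 'fy': 454.5693471299695, 'cx': 322.18942665424436, 'cy': 200.92363527082907, 'world_to_cam': array([[-7.48434994e-01,  6.62995168e-01, -1.68067486e-02,
         4.11415995e+02],
       [ 4.58848847e-01,  4.99350433e-01, -7.34919642e-01,
        -2.05560902e+02],
       [-4.78855714e-01, -5.57751335e-01, -6.77945907e-01,
         1.58798654e+03],
       [ 0.00000000e+00,  0.00000000e+00,  0.00000000e+00,
         1.00000000e+00]])}
side {'img': 0, 'fx': 437.1936038857981, 'fy': 437.1936038857981, 'cx': 321.61118144127715, 'cy': 209.87046511369684, 'world_to_cam': array([[-9.62315403e-01, -2.71596350e-01, -1.35826058e-02,
         5.93127666e+02],
       [-1.92084753e-01,  7.14249068e-01, -6.73016876e-01,
         1.82839289e+02],
       [ 1.92490290e-01, -6.45045495e-01, -7.39502398e-01,
         1.00498945e+03],
       [ 0.00000000e+00,  0.00000000e+00,  0.00000000e+00,
         1.00000000e+00]])}
wrist {'img': 0, 'fx': 309.70691628693146, 'fy': 309.70691628693146, 'cx': 311.91789824117336, 'cy': 202.72365767829473, 'tool_from_camera': array([[ 7.35196001e-04, -9.69505186e-01, -2.45069693e-01,
         6.98842719e+01],
       [ 9.99999591e-01,  5.83643373e-04,  6.91029651e-04,
         1.01229930e-01],
       [-5.26923528e-04, -2.45070101e-01,  9.69505218e-01,
        -1.48016921e+02],
       [ 0.00000000e+00,  0.00000000e+00,  0.00000000e+00,
         1.00000000e+00]])}
```

View pics/scene0.png

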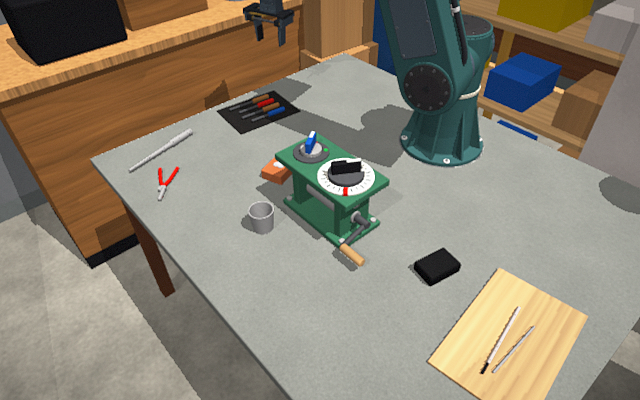

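View pics/side0.png

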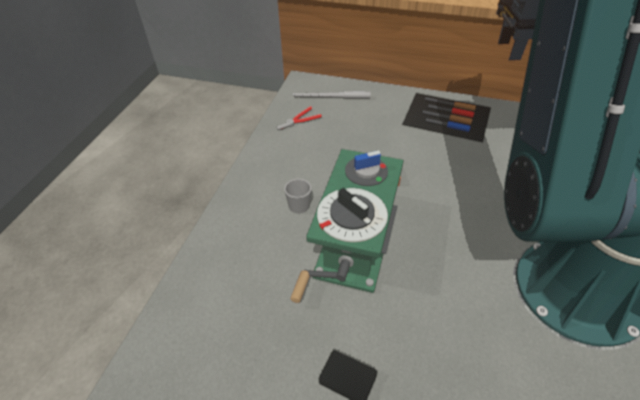

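The scene view shows the mill with the dial near (346,175) and the lock near (311,146). The side view has the dial at (352,213), the red tab at (325,224) and the blue knob at (368,160). I'll measure these next, with enlarged crops.

```bash
cat > h.py <<'E'
import numpy as np,cv2
def ray(c,u,v):
    M=c['world_to_cam'];R=M[:3,:3];o=-R.T@M[:3,3]
    return o,R.T@np.array([(u-c['cx'])/c['fx'],(v-c['cy'])/c['fy'],1])
def onz(c,u,v,z):
    o,d=ray(c,u,v);return (o+d*(z-o[2])/d[2])[:2]
def mapz(c,z,x0,y0,w,h,s):
    """rectified top view of plane z: s px per mm"""
    X,Y=np.meshgrid(x0+np.arange(int(w*s))/s,y0+np.arange(int(h*s))/s)
    P=np.stack([X,Y,np.full_like(X,z),np.ones_like(X)],-1)@c['world_to_cam'].T
    return cv2.remap(c['img'],(P[...,0]/P[...,2]*c['fx']+c['cx']).astype('f4'),(P[...,1]/P[...,2]*c['fy']+c['cy']).astype('f4'),cv2.INTER_CUBIC)
def blobs(c,m,z,lo=8):
    n,l,st,ce=cv2.connectedComponentsWithStats(m.astype('u1'))
    return [(ce[i].round(1),st[i,4],onz(c,*ce[i],z).round(1)) for i in range(1,n) if st[i,4]>=lo]
E
python3 - <<'E'
import pickle;from h import *
s,d=pickle.load(open('d0.pkl','rb'))
box={'scene':(260,120,400,210),'side':(300,140,410,250)}
cr=[]
for n in box:
    c=d[n];x0,y0,x1,y1=box[n];m0=np.zeros(c['img'].shape[:2],bool);m0[y0:y1,x0:x1]=1
    r,g,b=[c['img'][...,i].astype(int) for i in range(3)]
    mx=np.max(c['img'],2).astype(int);mn=np.min(c['img'],2).astype(int)
    w=m0&(mn>165)&(mx-mn<40)
    print(n,'white184',blobs(c,w,184,6))
    print('red190',blobs(c,m0&(r>130)&(g<70)&(b<70),190,4))
    print('blue228',blobs(c,m0&(b>110)&(b-r>60),228))
    print('greendot184',blobs(c,m0&(g>150)&(r<110)&(b<130),184,3))
    n_,l,st,ce=cv2.connectedComponentsWithStats(w.astype('u1'));i=1+np.argmax(st[1:,4])
    pts=cv2.convexHull(cv2.findContours((l==i).astype('u1'),0,1)[0][0])[:,0].astype(float)
    P=np.array([onz(c,*p,184) for p in pts]);print('hull circle',cv2.minEnclosingCircle(P.astype('f4')),cv2.fitEllipse(P.astype('f4')))
    cr.append(cv2.resize(c['img'][y0:y1,x0:x1],None,fx=3.6,fy=3.6,interpolation=cv2.INTER_CUBIC)[:396,:396*2][:, :396])
    cv2.imwrite(f'pics/{n}c.png',cv2.resize(c['img'][y0:y1,x0:x1],None,fx=5,fy=5,interpolation=cv2.INTER_CUBIC)[:,:,::-1])
E
```

```text
scene white184 [(array([350.7, 123.2]), np.int32(131), array([345.4, -98. ])), (array([274.3, 142.6]), np.int32(828), array([ 572.4, -174.2])), (array([311.6, 133.6]), np.int32(23), array([ 466., -136.])), (array([316.2, 149. ]), np.int32(80), array([505.4, -70.3])), (array([301.4, 146.3]), np.int32(7), array([ 527.4, -108.1])), (array([346.7, 177.8]), np.int32(870), array([529.7,  77.1])), (array([392.3, 174.4]), np.int32(304), array([433.7, 146.7])), (array([278. , 164.4]), np.int32(40), array([625.6, -87.6])), (array([261.9, 180.9]), np.int32(26), array([697.5, -61.2])), (array([265.4, 200.4]), np.int32(72), array([734.8,   4.6])), (array([394.7, 206.4]), np.int32(60), array([519.3, 231.6]))]
red190 [(array([344.9, 191.1]), np.int32(29), array([573.4, 115.8]))]
blue228 [(array([309.9, 143.3]), np.int32(141), array([539.7, -54.6]))]
greendot184 [(array([317.1, 135.6]), np.int32(7), array([ 460.8, -117.6])), (array([323. , 137.7]), np.int32(3), array([455.4, -98.3])), (array([293.6, 144.8]), np.int32(32), array([ 538.9, -128.7])), (array([326.6, 144.4]), np.int32(5), array([469.8, -
[... 754 characters left out ...]
(array([373.3, 152.7]), np.int32(37), array([ 522.2, -135.8])), (array([353.6, 217.6]), np.int32(1388), array([521.3,  80.4])), (array([359.2, 202.5]), np.int32(63), array([519.3,  34.7])), (array([366.9, 220.2]), np.int32(15), array([493. ,  80.2]))]
red190 [(array([382.4, 165.8]), np.int32(8), array([491.8, -88.3])), (array([324.5, 224.3]), np.int32(23), array([574. , 118.8]))]
blue228 [(array([365.9, 160.2]), np.int32(267), array([526.1, -54.3]))]
greendot184 [(array([378. , 178.5]), np.int32(6), array([494.3, -49.8]))]
hull circle ((527.591064453125, 68.33301544189453), 74.44646453857422) ((527.9744873046875, 68.41014099121094), (146.93356323242188, 148.2222137451172), 8.204412460327148)
```

View pics/sidec.png

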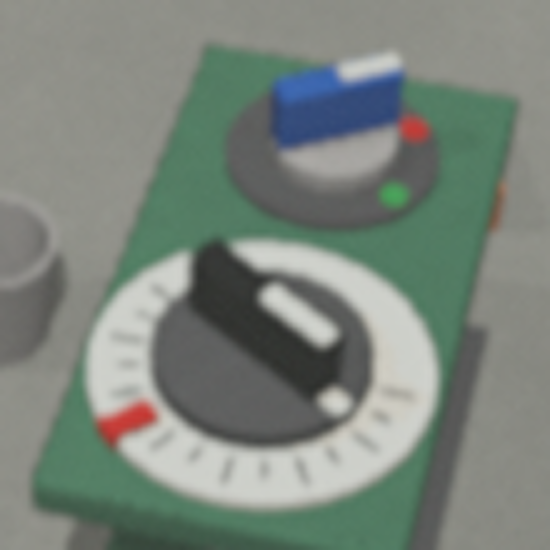

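The enlarged side crop shows the dial pointer at lower right, with its rim mark near (335,402), and the red tab at (127,422). The lock stripe is at (370,65), the red dot at (415,130) and the green dot at (395,195). Next I'll compute the points at their proper heights.

```bash
python3 - <<'E'
import pickle;from h import *
s,d=pickle.load(open('d0.pkl','rb'));c=d['side']
q=lambda u,v,z:onz(c,300+(u+.5)/5-.5,140+(v+.5)/5-.5,z).round(1)
print('rim ptr',onz(c,366.9,220.2,195),'stripe dial',onz(c,359.2,202.5,230),'tab',onz(c,324.5,224.3,189), 'inner',q(155,414,190))
print('lock stripe',onz(c,373.3,152.7,230),'lock ctr',q(340,71,230),'dial bar ctr',q(268,300,230))
print('plate corners',[q(*p,180) for p in((208,45),(517,98),(38,492),(410,545))])
pl=np.float32([q(*p,184) for p in((228,150),(235,185),(270,214),(330,228),(390,215),(430,180),(240,125),(438,150),(255,105))]);print('lock plate',cv2.fitEllipse(pl))
print('dots r',q(415,130,184),'g',q(395,195,184))
for n,z in(('scene',230),('side',230)):
    pass
im=np.hstack([mapz(d[n],z,440,-140,180,300,2) for n,z in(('side',184),('side',230))])
# fix: rows=y, cols=x
cv2.imwrite('pics/rect.png',cv2.resize(im,None,fx=1,fy=1)[:,:,::-1])
E
```

```text
rim ptr [491.67192345  89.67299534] stripe dial [512.26482873  77.64739758] tab [574.18248743 118.08634014] inner [563.2 110.7]
lock stripe [514.88244572 -81.4138424 ] lock ctr [526.5 -74.4] dial bar ctr [525.8  72.9]
plate corners [array([ 602. , -135.4]), array([ 449.7, -135.1]), array([600.5, 155. ]), array([450.1, 142.2])]
lock plate ((526.1272583007812, -71.29725646972656), (94.68616485595703, 104.5905532836914), 161.43112182617188)
dots r [492.1 -95.6] g [492.9 -49.8]
```

View pics/rect.png

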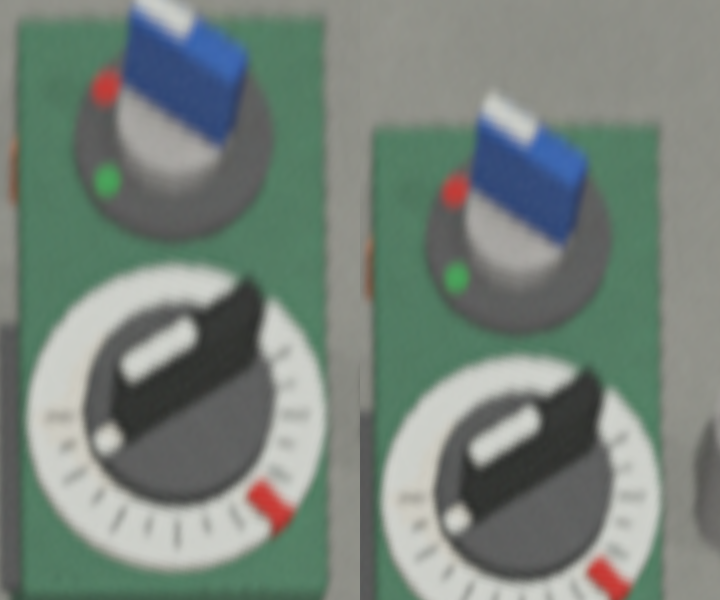

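Left half: the mill is aligned with the world axes. The dial axis is at about (527,67.5) and the lock axis at about (527,-72). The pointer is at (107,440) px, about 0.57 rad, and the tab at (270,505) px, about 2.3 rad. Moving above the dial now.

```bash

python3 -m creep '[{"claw":1,"travel":[0,0,-14],"angular":[0,0,0]},{"claw":1,"travel":[0,0,-14],"angular":[0,0,0]},{"claw":1,"travel":[0,0,-14],"angular":[0,0,0]},{"claw":1,"travel":[0,0,-14],"angular":[0,0,0]},{"claw":1,"travel":[0,0,-14],"angular":[0,0,0]}]' >/dev/null
python3 -m creep '[{"claw":1,"travel":[20.9,-24.1,0],"angular":[0,0,0]},{"claw":1,"travel":[20.9,-24.1,0],"angular":[0,0,0]},{"claw":1,"travel":[20.9,-24.1,0],"angular":[0,0,0]},{"claw":1,"travel":[20.9,-24.1,0],"angular":[0,0,0]},{"claw":1,"travel":[20.9,-24.1,0],"angular":[0,0,0]}]'
python3 -m creep '[{"claw":1,"travel":[20.9,-24.1,0],"angular":[0,0,0]},{"claw":1,"travel":[20.9,-24.1,0],"angular":[0,0,0]},{"claw":1,"travel":[20.9,-24.1,0],"angular":[0,0,0]},{"claw":1,"travel":[20.9,-24.1,0],"angular":[0,0,0]},{"claw":1,"travel":[20.9,-24.1,0],"angular":[0,0,0]}]'
python3 -m creep '[{"claw":1,"travel":[20.9,-24.1,0],"angular":[0,0,0]},{"claw":1,"travel":[20.9,-24.1,0],"angular":[0,0,0]},{"claw":1,"travel":[20.9,-24.1,0],"angular":[0,0,0]},{"claw":1,"travel":[20.9,-24.1,0],"angular":[0,0,0]},{"claw":1,"travel":[20.9,-24.1,0],"angular":[0,0,0]}]' >/dev/null
python3 -m creep '[{"claw":1,"travel":[20.9,-24.1,0],"angular":[0,0,0]},{"claw":1,"travel":[20.9,-24.1,0],"angular":[0,0,0]},{"claw":1,"travel":[20.9,-24.1,0],"angular":[0,0,0]},{"claw":1,"travel":[20.9,-24.1,0],"angular":[0,0,0]},{"claw":1,"travel":[20.9,-24.1,0],"angular":[0,0,0]}]' >/dev/null
python3 -m creep '[{"claw":1,"travel":[20.9,-24.1,0],"angular":[0,0,0]},{"claw":1,"travel":[20.9,-24.1,0],"angular":[0,0,0]},{"claw":1,"travel":[20.9,-24.1,0],"angular":[0,0,0]},{"claw":1,"travel":[20.9,-24.1,0],"angular":[0,0,0]},{"claw":1,"travel":[20.9,-24.1,0],"angular":[0,0,0]}]'
python3 -m creep '[{"claw":1,"travel":[0,0,0],"angular":[0,0,-0.113]},{"claw":1,"travel":[0,0,0],"angular":[0,0,-0.113]},{"claw":1,"travel":[0,0,0],"angular":[0,0,-0.113]},{"claw":1,"travel":[0,0,0],"angular":[0,0,-0.113]},{"claw":1,"travel":[0,0,0],"angular":[0,0,-0.113]}]' >/dev/null
python3 -m creep '[{"claw":1,"travel":[0,0,0],"angular":[0,0,-0.113]},{"claw":1,"travel":[0,0,0],"angular":[0,0,-0.113]},{"claw":1,"travel":[0,0,0],"angular":[0,0,-0.113]},{"claw":1,"travel":[0,0,0],"angular":[0,0,-0.113]},{"claw":1,"travel":[0,0,0],"angular":[0,0,-0.113]}]' >/dev/null
python3 -m creep '[{"claw":1,"travel":[0,0,0],"angular":[0,0,-0.113]},{"claw":1,"travel":[0,0,0],"angular":[0,0,-0.113]},{"claw":1,"travel":[0,0,0],"angular":[0,0,-0.113]},{"claw":1,"travel":[0,0,0],"angular":[0,0,-0.113]},{"claw":1,"travel":[0,0,0],"angular":[0,0,-0.113]}]' >/dev/null
python3 -m creep '[{"claw":1,"travel":[0,0,0],"angular":[0,0,-0.113]},{"claw":1,"travel":[0,0,0],"angular":[0,0,-0.113]},{"claw":1,"travel":[0,0,0],"angular":[0,0,-0.113]},{"claw":1,"travel":[0,0,0],"angular":[0,0,-0.113]},{"claw":1,"travel":[0,0,0],"angular":[0,0,-0.113]}]'
cat >> h.py <<'E'
from scipy.spatial.transform import Rotation as Ro
def wmap(s,c,z,x0,y0,w,h,sc):
    """top view of plane z from the wrist fisheye"""
    X,Y=np.meshgrid(x0+np.arange(int(w*sc))/sc,y0+np.arange(int(h*sc))/sc)
    R=Ro.from_quat(s['ee_rot']).as_matrix();P=np.stack([X,Y,np.full_like(X,z)],-1)
    T=(P-s['position'])@R;M=c['tool_from_camera'];C=(T-M[:3,3])@M[:3,:3]
    rho=np.hypot(C[...,0],C[...,1]);k=c['fx']*np.arctan2(rho,C[...,2])/np.maximum(rho,1e-9)
    return cv2.remap(c['img'],(k*C[...,0]+c['cx']).astype('f4'),(k*C[...,1]+c['cy']).astype('f4'),cv2.INTER_CUBIC)
def look(tag):
    from cell import readout,imaging
    s=readout.observe();c=imaging.capture('wrist');x=Ro.from_quat(s['ee_rot']).as_matrix()[:,0]
    print('t',s['t'],'pos',s['position'].round(1),'psi',np.arctan2(x[1],x[0]).round(4),'q6',s['joint_pos'][5].round(3),'F',s['contact_force'].round(1),'grip',s['grip_width'].round(1))
    cv2.imwrite(f'pics/{tag}raw.png',c['img'][:,:,::-1])
    cv2.imwrite(f'pics/{tag}.png',np.hstack([wmap(s,c,z,430,-130,190,290,2) for z in(190,230)])[:,:,::-1])
    return s,c
E
python3 -c "
from h import *;import pickle
pickle.dump(look('w1'),open('w1.pkl','wb'))"
```

```text
t: 0.98
position: [277.6, -518.3, 307.2]
ee_rot: [0.988, 0.155, 0.0, 0.001]
contact_force: [0.1, 0.3, -0.3]
grip_width: 91.6
gripper_force: 0.0
t: 1.4
position: [340.2, -371.5, 307.2]
ee_rot: [0.988, 0.155, 0.0, 0.001]
contact_force: [0.5, -0.7, -0.2]
grip_width: 91.0
gripper_force: 0.0
t: 2.65
position: [527.8, 69.2, 307.3]
ee_rot: [0.988, 0.155, 0.001, 0.0]
contact_force: [0.9, -0.5, 0.1]
grip_width: 90.9
gripper_force: 0.0
t: 4.32
position: [527.4, 67.5, 307.2]
ee_rot: [0.278, 0.96, 0.0, 0.001]
contact_force: [0.3, 0.9, 0.3]
grip_width: 91.3
gripper_force: 0.0Traceback (most recent call last):
  File "<string>", line 3, in <module>
    pickle.dump(look('w1'),open('w1.pkl','wb'))
                ~~~~^^^^^^
  File "h.py", line 26, in look
    print('t',s['t'],'pos',s['position'].round(1),'psi',np.arctan2(x[1],x[0]).round(4),'q6',s['joint_pos'][5].round(3),'F',s['contact_force'].round(1),'grip',s['grip_width'].round(1))
                                                                                                                                                              ^^^^^^^^^^^^^^^^^^^^^
AttributeError: 'float' object has no attribute 'round'
```

```bash
sed -i "s/s\['grip_width'\].round(1)/round(s['grip_width'],1)/" h.py
python3 -c "
from h import *;import pickle
pickle.dump(look('w1'),open('w1.pkl','wb'))"
```

```text
t 4.3667 pos [527.4  67.5 307.2] psi 2.5859 q6 -0.932 F [ 0.  -0.4 -0.5] grip 91.6
```

View pics/w1.png

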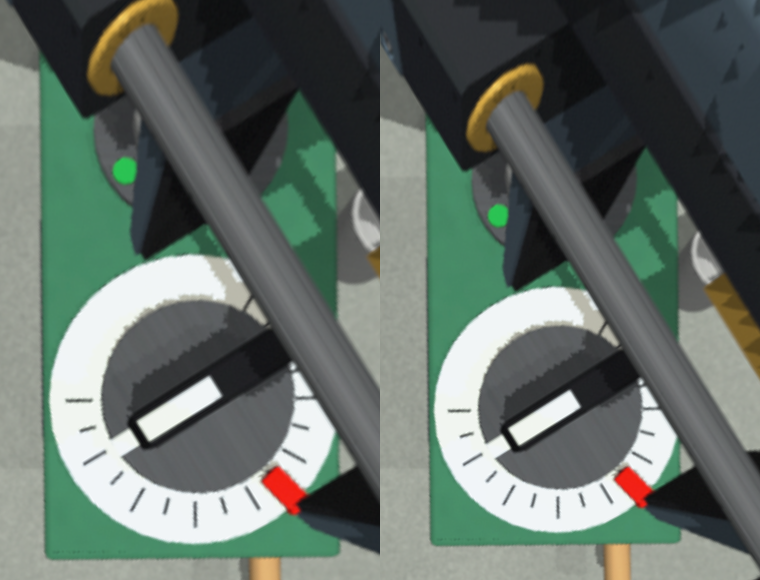

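Left half (z=190): scale plate centred near (195,399) px, the pointer stripe runs from (215,390) to the rim at (120,445), the red tab is at (283,488) and the green dot at (125,170). Now fitting precisely.

```bash
cat >> h.py <<'E'
def meas(s,c):
    sc=4;x0,y0=430,-130
    f=lambda z:wmap(s,c,z,x0,y0,190,290,sc).astype(int)
    xy=lambda p:np.array([x0,y0])+np.asarray(p)/sc
    A=f(184);w=(A.min(2)>150)&(np.ptp(A,axis=2)<45);w[:int(120*sc)]=0
    w=cv2.morphologyEx(w.astype('u1'),cv2.MORPH_CLOSE,np.ones((9,9)))
    cn=max(cv2.findContours(w,0,1)[0],key=cv2.contourArea)
    h=xy(cv2.convexHull(cn)[:,0]);cen=np.array([527.,68.])
    for _ in range(12):                       # circle of known radius 74, trimmed
        d=h-cen;r=np.hypot(*d.T);k=abs(r-np.median(r))<2
        u=d[k]/r[k,None];cen=cen+np.linalg.lstsq(np.c_[u,np.ones(k.sum())],r[k]-74,rcond=None)[0][:2]
    print('plate centre',cen.round(1),'r',np.median(r).round(1),'n',k.sum())
    ang=lambda p:round(float(np.pi-np.arctan2(p[1]-cen[1],p[0]-cen[0])),4)
    B=f(190);m=(B[...,0]>150)&(B[...,1]<70)&(B[...,2]<70);m[:int(140*sc)]=0
    T=max(cv2.findContours(m.astype('u1'),0,1)[0],key=cv2.contourArea);R=cv2.minAreaRect(T)
    print('tab rect',xy(R[0]).round(1),np.array(R[1])/sc,R[2],'ang',ang(xy(R[0])))
    C=f(230);w=((C.min(2)>150)&(np.ptp(C,axis=2)<45)).astype('u1');Y,X=np.mgrid[:w.shape[0],:w.shape[1]]
    w[np.hypot(x0+X/sc-cen[0],y0+Y/sc-cen[1])>40]=0
    S=max(cv2.findContours(w,0,1)[0],key=cv2.contourArea);R=cv2.minAreaRect(S)
    b=cv2.boxPoints(R);e=b[1]-b[0] if np.hypot(*(b[1]-b[0]))>np.hypot(*(b[2]-b[1])) else b[2]-b[1]
    print('stripe',xy(R[0]).round(1),(np.array(R[1])/sc).round(1),'ang',ang(xy(R[0])),'dir',round(float((-np.arctan2(e[1],e[0]))%np.pi),4))
    G=f(184);g=(G[...,1]>150)&(G[...,0]<90);n,l,st,ce=cv2.connectedComponentsWithStats(g.astype('u1'))
    print('green',[(xy(ce[i]).round(1),st[i,4]) for i in range(1,n) if st[i,4]>300])
E
python3 -c "
from h import *;import pickle
meas(*pickle.load(open('w1.pkl','rb')))"
```

```text
plate centre [527.9  68.8] r 73.9 n 78
tab rect [572.6 115.2] [24.04162979 11.84403706] 45.0 ang 2.3372
stripe [512.   78.7] [10.4 36.5] ang 0.5592 dir 0.5586
green [(array([492.7, -48.3]), np.int32(1945))]
```

```bash

python3 -m creep '[{"claw":1,"travel":[0.3,1.4,14],"angular":[0,0,0]},{"claw":1,"travel":[0,0,18],"angular":[0,0,0]},{"claw":1,"travel":[0,0,18],"angular":[0,0,0]},{"claw":1,"travel":[0,0,18],"angular":[0,0,0]},{"claw":1,"travel":[0,0,15],"angular":[0,0,0]}]'
python3 -m creep '[{"claw":-1,"travel":[0,0,0.5],"angular":[0,0,0]},{"claw":-1,"travel":[0,0,0],"angular":[0,0,0]},{"claw":-1,"travel":[0,0,0],"angular":[0,0,0]},{"claw":-1,"travel":[0,0,0],"angular":[0,0,0]},{"claw":-1,"travel":[0,0,0],"angular":[0,0,0]}]'
python3 -m creep '[{"claw":-1,"travel":[0,0,0],"angular":[0,0,0]},{"claw":-1,"travel":[0,0,0],"angular":[0,0,0]},{"claw":-1,"travel":[0,0,0],"angular":[0,0,0]},{"claw":-1,"travel":[0,0,0],"angular":[0,0,0]},{"claw":-1,"travel":[0,0,0],"angular":[0,0,0]}]'
```

```text
t: 4.83
position: [527.7, 68.8, 222.5]
ee_rot: [0.283, 0.959, 0.0, 0.0]
contact_force: [-0.7, -0.4, -0.3]
grip_width: 90.9
gripper_force: 0.0
t: 5.25
position: [528.3, 68.9, 223.5]
ee_rot: [0.281, 0.96, 0.0, 0.001]
contact_force: [-0.4, 0.3, -0.1]
grip_width: 60.5
gripper_force: 0.0
t: 5.67
position: [527.7, 68.8, 222.5]
ee_rot: [0.281, 0.96, -0.0, -0.0]
contact_force: [-0.4, -0.2, -0.2]
grip_width: 27.1
gripper_force: 0.0
```

```bash

python3 -m creep '[{"claw":-1,"travel":[0,0,0],"angular":[0,0,0]},{"claw":-1,"travel":[0,0,0],"angular":[0,0,0]},{"claw":-1,"travel":[0,0,0],"angular":[0,0,0]},{"claw":-1,"travel":[0,0,0],"angular":[0,0,0]},{"claw":-1,"travel":[0,0,0],"angular":[0,0,0]}]'
python3 -m creep '[{"claw":-1,"travel":[0,0,0],"angular":[0,0,0.04]},{"claw":-1,"travel":[0,0,0],"angular":[0,0,0.04]},{"claw":-1,"travel":[0,0,0],"angular":[0,0,0.04]},{"claw":-1,"travel":[0,0,0],"angular":[0,0,0.04]},{"claw":-1,"travel":[0,0,0],"angular":[0,0,0.04]}]'
python3 -c "
from h import *;s,c=look('w2');meas(s,c);print(s['wrist_torque'])"
```

```text
t: 6.08
position: [527.3, 68.3, 222.4]
ee_rot: [0.281, 0.96, -0.001, -0.0]
contact_force: [-4.1, -5.0, 5.2]
grip_width: 17.6
gripper_force: 30.0
t: 6.5
position: [527.2, 68.3, 222.4]
ee_rot: [0.376, 0.927, -0.001, -0.0]
contact_force: [-4.5, -6.0, 4.8]
grip_width: 18.1
gripper_force: 30.0
t 6.5 pos [527.2  68.3 222.4] psi 2.3701 q6 -0.713 F [-4.5 -6.   4.8] grip 18.1
plate centre [527.7  69. ] r 73.4 n 57
tab rect [569.8 119.7] [23.24057007  5.42475843] 31.7335205078125 ang 2.264
stripe [510.6  85.7] [10.1 25.4] ang 0.7752 dir 0.7736
green []
[-0.94388323  0.57089001  0.06983229]
```

```bash

python3 -m creep '[{"claw":-1,"travel":[0,0,0],"angular":[0,0,0.1]},{"claw":-1,"travel":[0,0,0],"angular":[0,0,0.1]},{"claw":-1,"travel":[0,0,0],"angular":[0,0,0.1]},{"claw":-1,"travel":[0,0,0],"angular":[0,0,0.1]},{"claw":-1,"travel":[0,0,0],"angular":[0,0,0.1]}]'
python3 -m creep '[{"claw":-1,"travel":[0,0,0],"angular":[0,0,0.1]},{"claw":-1,"travel":[0,0,0],"angular":[0,0,0.1]},{"claw":-1,"travel":[0,0,0],"angular":[0,0,0.1]},{"claw":-1,"travel":[0,0,0],"angular":[0,0,0.1]},{"claw":-1,"travel":[0,0,0],"angular":[0,0,0.1]}]'
python3 -m creep '[{"claw":-1,"travel":[0,0,0],"angular":[0,0,0.08]},{"claw":-1,"travel":[0,0,0],"angular":[0,0,0.08]},{"claw":-1,"travel":[0,0,0],"angular":[0,0,0.08]},{"claw":-1,"travel":[0,0,0],"angular":[0,0,0.08]},{"claw":-1,"travel":[0,0,0],"angular":[0,0,0.08]}]'
python3 -c "
from h import *;s,c=look('w3');meas(s,c);print(s['wrist_torque'])
cv2.imwrite('pics/w3b.png',wmap(s,c,190,480,60,110,90,6)[:,:,::-1])"
```

```text
t: 6.97
position: [527.1, 68.2, 222.4]
ee_rot: [0.595, 0.804, -0.001, -0.0]
contact_force: [-5.6, -6.8, 5.6]
grip_width: 17.8
gripper_force: 30.0
t: 7.38
position: [527.0, 68.2, 222.4]
ee_rot: [0.775, 0.632, -0.001, -0.0]
contact_force: [-6.1, -7.6, 5.9]
grip_width: 17.9
gripper_force: 30.0
t: 7.8
position: [527.0, 68.2, 222.4]
ee_rot: [0.885, 0.465, -0.001, 0.0]
contact_force: [-7.4, -7.2, 7.2]
grip_width: 17.9
gripper_force: 30.0
t 7.8 pos [527.   68.2 222.4] psi 0.9681 q6 0.689 F [-7.4 -7.2  7.2] grip 17.9
plate centre [528.4  68.8] r 73.7 n 55
tab rect [574.1 114.6] [23.15774727 11.66726017] 45.0 ang 2.355
stripe [540.6  86.6] [30.5 10.3] ang 2.1714 dir 2.1708
green []
[-0.9929555   1.00259268  0.07488949]
```

View pics/w3b.png

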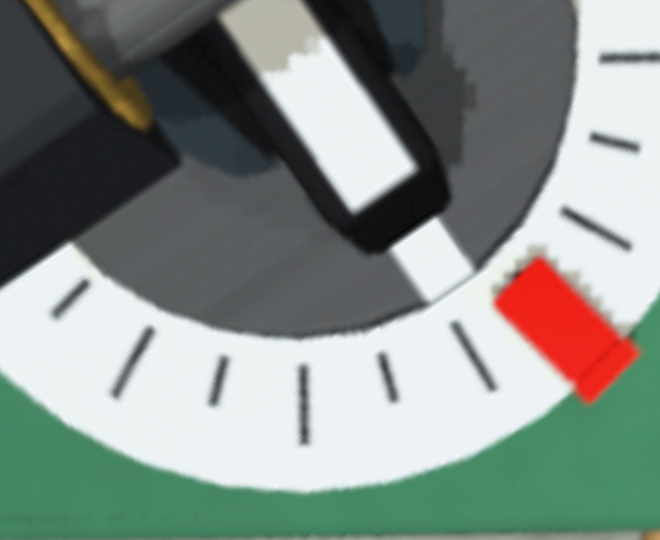

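The crop shows the pointer rim mark at (432,262) and the tab's inner edge at (518,277), about 0.19 rad further clockwise.

```bash

python3 -m creep '[{"claw":-1,"travel":[0,0,0],"angular":[0,0,0.06]},{"claw":-1,"travel":[0,0,0],"angular":[0,0,0.06]},{"claw":-1,"travel":[0,0,0],"angular":[0,0,0.05]},{"claw":-1,"travel":[0,0,0],"angular":[0,0,0]},{"claw":-1,"travel":[0,0,0],"angular":[0,0,0]}]'
cat >> h.py <<'E'
def tabcheck(s,c,tag):
    """top face of tab (z=190) vs pointer rim mark (z=196): mid-lines along radius"""
    cv2.imwrite(f'pics/{tag}.png',np.hstack([wmap(s,c,z,525,65,60,60,6) for z in(190,196)])[:,:,::-1])
    sc=10
    for n,z,r0,r1 in(('tab',190,53,66),('rim',196,43,46.5)):
        for cen in((528,68.8),):
            th=np.arange(1.9,2.75,.002);out=[]
            for r in np.arange(r0,r1,1.):
                P=np.c_[cen[0]-r*np.cos(th),cen[1]+r*np.sin(th)]
                im=wmap(s,c,z,520,60,70,75,sc).astype('f4') if r==r0 else im
                v=cv2.remap(im,((P[:,0]-520)*sc).astype('f4')[None],((P[:,1]-60)*sc).astype('f4')[None],1)[0]
                k=(v[:,0]>130)&(v[:,1]<80) if n=='tab' else v.min(1)>150
                if k.any(): out.append((r,th[k].mean().round(3),(th[k].min()).round(3),th[k].max().round(3)))
            print(n,*[tuple(map(float,o)) for o in out])
E
python3 -c "
from h import *;s,c=look('w4');meas(s,c);tabcheck(s,c,'w4b')"
```

```text
t: 8.27
position: [526.9, 68.3, 222.4]
ee_rot: [0.921, 0.39, -0.001, 0.0]
contact_force: [-7.3, -6.2, 7.0]
grip_width: 18.0
gripper_force: 30.0
t 8.2667 pos [526.9  68.3 222.4] psi 0.8015 q6 0.855 F [-7.3 -6.2  7. ] grip 18.0
plate centre [528.5  69. ] r 73.6 n 51
tab rect [573.5 115. ] [23.33452034 11.31370735] 45.0 ang 2.3447
stripe [543.5  84.3] [30.7 10.2] ang 2.3447 dir 2.3318
green []
tab (53.0, 2.37, 2.36, 2.38) (54.0, 2.354, 2.26, 2.448) (55.0, 2.353, 2.254, 2.452) (56.0, 2.353, 2.256, 2.45) (57.0, 2.353, 2.258, 2.448) (58.0, 2.353, 2.26, 2.446) (59.0, 2.352, 2.26, 2.444) (60.0, 2.353, 2.262, 2.444) (61.0, 2.353, 2.264, 2.442) (62.0, 2.353, 2.266, 2.44) (63.0, 2.352, 2.266, 2.438) (64.0, 2.352, 2.268, 2.436) (65.0, 2.352, 2.268, 2.436)
rim (43.0, 2.347, 2.234, 2.46) (44.0, 2.346, 2.236, 2.456) (45.0, 2.346, 2.238, 2.454) (46.0, 2.346, 2.24, 2.452)
```

View pics/w4b.png

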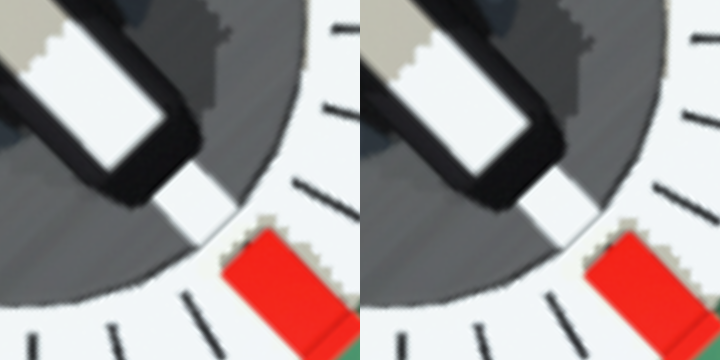

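Pointer rim mark and tab are nearly collinear (2.346 against 2.353 rad). I'll turn a touch more, then release, rise and recheck.

```bash

python3 -m creep '[{"claw":-1,"travel":[0,0,0],"angular":[0,0,0.01]},{"claw":-1,"travel":[0,0,0],"angular":[0,0,0]},{"claw":-1,"travel":[0,0,0],"angular":[0,0,0]},{"claw":-1,"travel":[0,0,0],"angular":[0,0,0]},{"claw":1,"travel":[0,0,0],"angular":[0,0,0]}]'
python3 -m creep '[{"claw":1,"travel":[0,0,0],"angular":[0,0,0]},{"claw":1,"travel":[0,0,0],"angular":[0,0,0]},{"claw":1,"travel":[0,0,0],"angular":[0,0,0]},{"claw":1,"travel":[0,0,0],"angular":[0,0,0]},{"claw":1,"travel":[0,0,0],"angular":[0,0,0]}]'
python3 -m creep '[{"claw":1,"travel":[0,0,0],"angular":[0,0,0]},{"claw":1,"travel":[0,0,0],"angular":[0,0,0]},{"claw":1,"travel":[0,0,0],"angular":[0,0,0]},{"claw":1,"travel":[0,0,0],"angular":[0,0,0]},{"claw":1,"travel":[0,0,0],"angular":[0,0,0]}]'
python3 -m creep '[{"claw":1,"travel":[0,0,-15],"angular":[0,0,0]},{"claw":1,"travel":[0,0,-15],"angular":[0,0,0]},{"claw":1,"travel":[0,0,-15],"angular":[0,0,0]},{"claw":1,"travel":[0,0,-15],"angular":[0,0,0]},{"claw":1,"travel":[0,0,-15],"angular":[0,0,0]}]'
python3 -c "
from h import *;s,c=look('w5');meas(s,c);tabcheck(s,c,'w5b')"
```

```text
t: 8.73
position: [527.5, 68.6, 222.4]
ee_rot: [0.923, 0.386, -0.0, -0.0]
contact_force: [-0.8, -0.4, -0.2]
grip_width: 22.1
gripper_force: 0.0
t: 9.15
position: [527.7, 68.9, 222.4]
ee_rot: [0.923, 0.386, 0.0, -0.0]
contact_force: [0.1, -0.5, 0.8]
grip_width: 54.9
gripper_force: 0.0
t: 9.57
position: [527.7, 68.8, 222.4]
ee_rot: [0.923, 0.386, -0.0, -0.0]
contact_force: [-1.1, 0.7, 0.4]
grip_width: 88.4
gripper_force: 0.0
t: 9.98
position: [527.6, 68.8, 298.2]
ee_rot: [0.923, 0.386, -0.0, 0.0]
contact_force: [0.1, -0.6, 0.5]
grip_width: 91.4
gripper_force: 0.0
t 9.9833 pos [527.6  68.8 298.2] psi 0.7918 q6 0.865 F [ 0.1 -0.6  0.5] grip 91.4
plate centre [528.1  68.5] r 74.3 n 76
tab rect [573.5 114.9] [23.15774345 11.49048519] 45.0 ang 2.3455
stripe [541.3  81.8] [36.7 10.5] ang 2.3518 dir 2.3486
green [(array([496.1, -46.1]), np.int32(326))]
tab (53.0, 2.372, 2.366, 2.378) (54.0, 2.355, 2.268, 2.442) (55.0, 2.354, 2.26, 2.448) (56.0, 2.355, 2.262, 2.448) (57.0, 2.355, 2.264, 2.446) (58.0, 2.354, 2.266, 2.442) (59.0, 2.354, 2.266, 2.442) (60.0, 2.354, 2.268, 2.44) (61.0, 2.354, 2.27, 2.438) (62.0, 2.355, 2.272, 2.438) (63.0, 2.354, 2.272, 2.436) (64.0, 2.354, 2.274, 2.434) (65.0, 2.354, 2.274, 2.434)
rim (43.0, 2.358, 2.242, 2.474) (44.0, 2.357, 2.244, 2.47) (45.0, 2.357, 2.246, 2.468) (46.0, 2.357, 2.248, 2.466)
```

The dial holds at 2.357 against the tab at 2.354. Moving on to the lock.

```bash

python3 -m creep '[{"claw":1,"travel":[-20,19.7,0],"angular":[0,0,0]},{"claw":1,"travel":[-20,19.7,0],"angular":[0,0,0]},{"claw":1,"travel":[-20,19.7,0],"angular":[0,0,0]},{"claw":1,"travel":[-20,19.7,0],"angular":[0,0,0]},{"claw":1,"travel":[-20,19.7,0],"angular":[0,0,0]}]' >/dev/null
python3 -m creep '[{"claw":1,"travel":[0,0,0],"angular":[0,0,0.06]},{"claw":1,"travel":[0,0,0],"angular":[0,0,0.06]},{"claw":1,"travel":[0,0,0],"angular":[0,0,0.07]},{"claw":1,"travel":[0,0,0],"angular":[0,0,0]},{"claw":1,"travel":[0,0,0],"angular":[0,0,0]}]'
python3 - <<'E'
from h import *
s,c=look('w6')
sc=4;x0,y0=450,-140
cv2.imwrite('pics/w6b.png',np.hstack([wmap(s,c,z,x0,y0,130,130,3) for z in(184,230)])[:,:,::-1])
im=wmap(s,c,230,x0,y0,150,140,sc).astype(int)
m=(im[...,2]>90)&(im[...,2]-im[...,0]>50);w=im.min(2)>150
for n,k in(('blue',m),('white',w)):
    for T in cv2.findContours(k.astype('u1'),0,1)[0]:
        if cv2.contourArea(T)>300:
            R=cv2.minAreaRect(T);print(n,(np.array(R[0])/sc+[x0,y0]).round(1),(np.array(R[1])/sc).round(1),round(R[2],1))
im=wmap(s,c,184,x0,y0,150,140,sc).astype(int)
for n,k in(('g',(im[...,1]>150)&(im[...,0]<90)),('r',(im[...,0]>150)&(im[...,1]<90))):
    for T in cv2.findContours(k.astype('u1'),0,1)[0]:
        if cv2.contourArea(T)>300:
            R=cv2.minAreaRect(T);print(n,(np.array(R[0])/sc+[x0,y0]).round(1),(np.array(R[1])/sc).round(1))
E
```

```text
t: 10.87
position: [527.5, -71.5, 297.1]
ee_rot: [0.955, 0.297, -0.0, -0.0]
contact_force: [0.7, -0.6, -0.2]
grip_width: 91.1
gripper_force: 0.0
t 10.8667 pos [527.5 -71.5 297.1] psi 0.6038 q6 0.788 F [ 0.7 -0.6 -0.2] grip 91.1
blue [530.8 -68.8] [60.6 15.6] 34.0
white [465.6  -3.6] [21.2  6.8] -0.0
white [538.4  -5.4] [10.2 67.8] 90.0
white [526.5 -52. ] [48.4 18. ] 32.2
white [553.2 -80.5] [11.8  4.6] 38.7
white [516.1 -78.7] [24.   8.8] 34.0
white [ 591.8 -135.6] [ 8.8 16. ] 90.0
white [ 467.5 -104. ] [ 34.2 110.7] 34.7
g [553.4 -11.3] [8.5 8.9]
g [510.9 -10.9] [15.4 69.9]
g [506.4 -18.9] [13.6  7.4]
g [493. -48.] [13. 13.]
g [475.5 -46.6] [30.8 38.1]
g [574.8 -57.4] [114.2  50. ]
g [ 463.6 -117.4] [29.2 18.8]
g [ 577. -118.] [30.  45.5]
```

View pics/w6b.png

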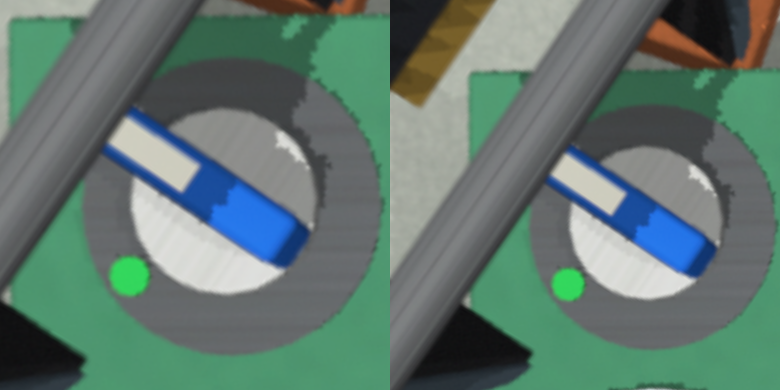

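The bar lies at 34° through the axis (about (527.2,-71.5)) and the tool is already aligned with it; green dot at (129,276) px. Descending and gripping.

```bash

python3 -m creep '[{"claw":1,"travel":[0,0,12],"angular":[0,0,0.01]},{"claw":1,"travel":[0,0,16],"angular":[0,0,0]},{"claw":1,"travel":[0,0,16],"angular":[0,0,0]},{"claw":1,"travel":[0,0,16],"angular":[0,0,0]},{"claw":1,"travel":[0,0,14],"angular":[0,0,0]}]'
python3 -m creep '[{"claw":-1,"travel":[0,0,0],"angular":[0,0,0]},{"claw":-1,"travel":[0,0,0],"angular":[0,0,0]},{"claw":-1,"travel":[0,0,0],"angular":[0,0,0]},{"claw":-1,"travel":[0,0,0],"angular":[0,0,0]},{"claw":-1,"travel":[0,0,0],"angular":[0,0,0]}]' >/dev/null
python3 -m creep '[{"claw":-1,"travel":[0,0,0],"angular":[0,0,0]},{"claw":-1,"travel":[0,0,0],"angular":[0,0,0]},{"claw":-1,"travel":[0,0,0],"angular":[0,0,0]},{"claw":-1,"travel":[0,0,0],"angular":[0,0,0]},{"claw":-1,"travel":[0,0,0],"angular":[0,0,0]}]' >/dev/null
python3 -m creep '[{"claw":-1,"travel":[0,0,0],"angular":[0,0,0]},{"claw":-1,"travel":[0,0,0],"angular":[0,0,0]},{"claw":-1,"travel":[0,0,0],"angular":[0,0,0]},{"claw":-1,"travel":[0,0,0],"angular":[0,0,0]},{"claw":-1,"travel":[0,0,0],"angular":[0,0,0]}]'
```

```text
t: 11.33
position: [527.0, -71.3, 221.5]
ee_rot: [0.956, 0.292, -0.0, -0.0]
contact_force: [-0.5, 0.4, -0.3]
grip_width: 91.6
gripper_force: 0.0
t: 12.58
position: [527.1, -70.9, 223.4]
ee_rot: [0.957, 0.291, -0.0, -0.001]
contact_force: [-4.3, 7.2, 5.2]
grip_width: 15.8
gripper_force: 30.0
```

```bash

python3 -m creep '[{"claw":-1,"travel":[0,0,0],"angular":[0,0,0.08]},{"claw":-1,"travel":[0,0,0],"angular":[0,0,0.08]},{"claw":-1,"travel":[0,0,0],"angular":[0,0,0.08]},{"claw":-1,"travel":[0,0,0],"angular":[0,0,0.08]},{"claw":-1,"travel":[0,0,0],"angular":[0,0,0.08]}]'
python3 -m creep '[{"claw":-1,"travel":[0,0,0],"angular":[0,0,0.08]},{"claw":-1,"travel":[0,0,0],"angular":[0,0,0.08]},{"claw":-1,"travel":[0,0,0],"angular":[0,0,0.08]},{"claw":-1,"travel":[0,0,0],"angular":[0,0,0.08]},{"claw":-1,"travel":[0,0,0],"angular":[0,0,0.08]}]'
python3 -m creep '[{"claw":-1,"travel":[0,0,0],"angular":[0,0,0.08]},{"claw":-1,"travel":[0,0,0],"angular":[0,0,0.08]},{"claw":-1,"travel":[0,0,0],"angular":[0,0,0.08]},{"claw":-1,"travel":[0,0,0],"angular":[0,0,0.08]},{"claw":-1,"travel":[0,0,0],"angular":[0,0,0.07]}]'
python3 -c "
from h import *;s,c=look('w7');print(s['wrist_torque'])"
```

```text
t: 13.0
position: [527.3, -71.3, 223.4]
ee_rot: [0.996, 0.094, -0.0, -0.0]
contact_force: [-1.9, 1.4, 2.1]
grip_width: 15.8
gripper_force: 30.0
t: 13.42
position: [527.3, -71.9, 223.4]
ee_rot: [0.994, -0.106, -0.0, 0.0]
contact_force: [-3.3, -5.0, 1.8]
grip_width: 16.1
gripper_force: 30.0
t: 13.83
position: [527.0, -72.3, 223.4]
ee_rot: [0.955, -0.296, -0.0, 0.001]
contact_force: [-6.0, -10.1, 2.7]
grip_width: 15.9
gripper_force: 30.0
t 13.8333 pos [527.  -72.3 223.4] psi -0.6019 q6 1.995 F [ -6.  -10.1   2.7] grip 15.9
[-1.72393381  1.05126957 -0.0172354 ]
```

Turned 1.19 rad. Release, rise, move aside and check.

```bash

python3 -m creep '[{"claw":1,"travel":[0,0,0],"angular":[0,0,0]},{"claw":1,"travel":[0,0,0],"angular":[0,0,0]},{"claw":1,"travel":[0,0,0],"angular":[0,0,0]},{"claw":1,"travel":[0,0,0],"angular":[0,0,0]},{"claw":1,"travel":[0,0,0],"angular":[0,0,0]}]' >/dev/null
python3 -m creep '[{"claw":1,"travel":[0,0,0],"angular":[0,0,0]},{"claw":1,"travel":[0,0,0],"angular":[0,0,0]},{"claw":1,"travel":[0,0,0],"angular":[0,0,0]},{"claw":1,"travel":[0,0,0],"angular":[0,0,0]},{"claw":1,"travel":[0,0,0],"angular":[0,0,0]}]'
python3 -m creep '[{"claw":1,"travel":[0,0,0],"angular":[0,0,0]},{"claw":1,"travel":[0,0,-20],"angular":[0,0,0]},{"claw":1,"travel":[0,0,-25],"angular":[0,0,0]},{"claw":1,"travel":[0,0,-25],"angular":[0,0,0]},{"claw":1,"travel":[0,0,-25],"angular":[0,0,0]}]'
python3 -m creep '[{"claw":1,"travel":[20,30,-10],"angular":[0,0,0]},{"claw":1,"travel":[20,30,-10],"angular":[0,0,0]},{"claw":1,"travel":[20,30,-10],"angular":[0,0,0]},{"claw":1,"travel":[20,30,-10],"angular":[0,0,0]},{"claw":1,"travel":[20,30,-10],"angular":[0,0,0]}]'
python3 - <<'E'
from h import *;from cell import imaging,readout
print(readout.observe()['position'])
c=imaging.capture('side');a=imaging.capture('scene')
A=mapz(c,196,440,-140,180,300,2);B=cv2.resize(a['img'][100:260,240:440],(400,320));B=np.vstack([B,np.zeros((280,400,3),'u1')])
cv2.imwrite('pics/f.png',np.hstack([A,B])[:,:,::-1])
E
```

```text
t: 14.72
position: [527.6, -71.5, 223.4]
ee_rot: [0.956, -0.295, 0.0, -0.0]
contact_force: [0.5, 0.2, 1.0]
grip_width: 79.8
gripper_force: 0.0
t: 15.13
position: [527.3, -71.5, 319.5]
ee_rot: [0.956, -0.295, -0.0, 0.0]
contact_force: [0.1, -0.0, -0.2]
grip_width: 91.4
gripper_force: 0.0
t: 15.55
position: [525.3, -253.5, 369.1]
ee_rot: [0.956, -0.295, 0.0, 0.0]
contact_force: [1.1, 0.4, -0.5]
grip_width: 91.5
gripper_force: 0.0
[ 525.34975939 -253.49449746  369.09773065]
```

View pics/f.png

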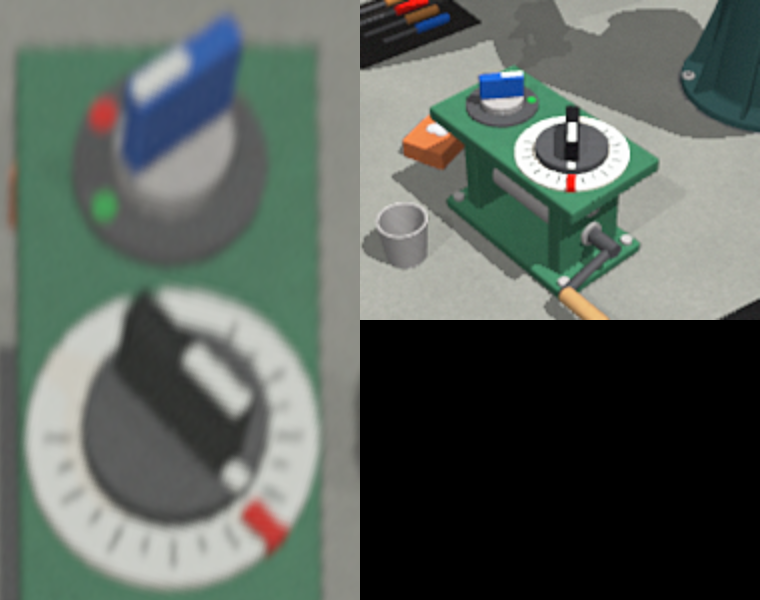

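The final view shows the lock stripe pointing to the green dot side (bar axis towards (104,207)), the dial pointer at (235,473) in line with the tab at (264,525), and the brick, charcoal block and tin undisturbed. The gripper is clear, so I'm handing in.

```bash
python3 -c "
from cell import order;print(order.hand_in())"
```

```text
the job is handed in; nothing more can be done
None
```

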